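# Free the seized bolt on the pump guard door

## Robot

A 6-joint arm with a two-finger parallel gripper is mounted at the origin on the work surface. World frame = base frame: x ahead of the robot, y to its left, z up, the work surface at z = 0. Lengths are in m, angles in degrees, forces in N, time in s.
With the tool pointing down it reaches from about 0.275 to 0.825 m from the base axis. Payload 4.9 kg.
Tool frame: the origin (TCP) lies between the finger pads; the fingertips stand 25 mm ahead of it and the grasp point (between the pads) lies 6 mm ahead of it; z points along the fingers, y is the line along which they close (so a half turn about z gives the same grasp; the last joint's range is limited). The gripper opens to 85 mm and grips with 20 to 120 N. Pads are 22 mm wide; open, the fingers measure 114 mm over their backs; the gripper's body (76 mm by 85 mm) begins 54 mm behind the grasp point. The pads swing forward as they close: fully open they stand 13 mm farther back than shut.
Start: joints at [-72.834, 18.69, -11.035, 60.275, 0, 82.311], TCP at [0.231, -0.499, 0.236] pointing down, gripper open.
Joint ranges: [-152.03, 152.03], [-55.5, 102.48], [-74.3, 77.21], [-110.64, 120.58], [-84.22, 78.4], [-180, 180]. Speed limits (degrees/s): [147.25, 147.25, 180, 180, 180, 180].

## Interface

Orientations are given as a 3x3 rotation matrix whose columns are the frame's x, y, z axes.
In Python, from workcell import robot, snapshot gives the robot as it stands.
- The arm moves only by the tool play_rows, never from a script. Its argument "moves" is a list that holds one entry, the list of rows, each a list of 7 numbers: the opening, from 0 (shut) to 1 (fully open), then the shift along the tool's x, y, z in m, then the turn, a rotation vector about the tool's x, y, z in rad. In form: [[[gripper, x, y, z, wx, wy, wz], ...]]. A call has 1 to 20 rows; each row shifts and turns the commanded pose from where the row before left it, along the tool's axes as they then stand; what a row does not reach is not made up. A row lasts 1/8 s, in which the tool goes at most 62.5 mm and 10.7 degrees, less where a joint would pass 70% of its speed; a pose out of reach is approached as far as the arm can. A call with a gripper value outside its range is refused whole. The fingers move at their own pace and stop on an object; "newtons" is the grip in N (left out, the last holds). Time passes only in rows, so rows that do not move let the fingers close. It gives the time, the measured TCP pose, the force, the opening and the grip force at its end, in the units of the state.
- robot.read_state(): the state, without advancing time (a new reading comes with each control period).
- snapshot(name): name is "scene" or "top"; returns a dict with "frame" (384x512x3 uint8, blue, green, red), "K" (3x3 intrinsics, pixels), "R" (3x3) and "t" (3): a world point X has camera coordinates R X + t. Camera axes: x right, y down, z forward; pixel columns grow to the right and rows downward; lengths in m; the calibration is good to about 2 mm. A picture is of the moment at which its call begins. There is no depth.
- robot.close_job(): hands the job in; it is judged then, once.
The state is a dict: "time": time; "joints": joint angles; "joint_vel": joint speeds; "joint_efforts": joint torques, N m; "eef_pos": TCP position; "orientation": TCP orientation; "ft_force": force on the tool from outside, world axes, zero at the start; "wrist_torque": the same for the moment, N m; "opening": finger opening in m; "finger_force": force on a finger pad.
Only numpy, scipy, OpenCV 4.12 (cv2) and the standard library are available. Lean on these libraries where they do the work, as an engineer would, in place of code of your own. Each camera call takes 0.05 s, during which the arm holds its last target. There are 200 camera calls.

## Task

The thick slide bolt with the flat upright tab, on the plain guard door, is rusted stiff. Work it loose with short back-and-forth strokes - pull until it binds, push it right back home, pull again - until it runs, then leave it drawn fully back and let go of it. Leave the thin bolt with the ball knob on the slatted door where it is.

Things in the scene. Friction and masses are not known exactly. Their poses are not given: they have to be found in the camera images.
- tab_bolt (a joint): seized bolt's travel, m: 0 home, 0.070 fully drawn (hard stops); starts at 0 to 0.004. Drag 5 to 10 N both ways; stays where left. Rust stops it dead at about 0.016 on the first pull, however hard pulled (use under 25 N); pushed back to within 5 mm of home, it next runs to about 0.030, pushed back again to 0.044, and after a third push home to 0.070. Shorter back strokes do not loosen it.
- tab (a point): centre of the seized bolt's grip, moving with it: upright flat rusty tab 14 mm thick along the bolt, 30 mm wide across, top 80 mm above the bench; this point 62 mm above it. Axes as plain_door. It stands on a 16 mm rod (axis 21 mm high). Strap guides 34 mm high flank the tab, 7 mm away at either end of the travel: from above, keep fingertips 38 mm or more over the bench.
- plain_door: door of the seized bolt: plain grey steel leaf without slats, 256 x 150 x 10 mm, fixed flat on the bench against a dark frame bar 40 mm wide (300 mm in all). Origin: centre of the whole, at bench height. z up; +x along the bolt from leaf to frame bar. The bolt is drawn along -x, roughly towards the robot. Bolt home: tab at x +40 mm, y 0.
- ball (a point): centre of the 24 mm ball knob, 66 mm above the bench, on the thin bolt (10 mm rod) of the other door, which is equally big and has rows of dark slats. This bolt slides easily and is to be left alone.

How it is judged:
By the outcome, as a careful person would: the job done as asked, in the order asked, and still so for the second after the job is handed in, with the robot touching nothing.
It also fails if it takes over 42 s, if anything falls off the work surface, if the arm or the gripper's body presses on something with over 40 N, if the wrist force passes 120 N, or if a joint passes its speed limit or range.

## Working session

There is one attempt and no reset: what is moved stays moved. The work goes in short steps, Python scripts to look and compute and a tool call to move; the robot and the scene stay as the last step left them, time stands still between calls to the robot, and variables do not carry over. Pictures are saved under pics/ and viewed, at most 10 in all, crops included, and the job is handed in when it is done.

Besides the shell and the picture viewer there is one more tool, called after "Call:" as name(argument=value, ...) on one line, values as JSON. play_rows: Moves the arm, as the interface text tells. Its arguments: {"type":"object","properties":{"moves":{"type":"array","items":{"type":"array","items":{"type":"array","items":{"type":"number"}}}},"newtons":{"type":"number"}},"required":["moves"]}

```bash
mkdir -p pics
python3 - <<'E'
from workcell import robot, snapshot
import cv2,pickle
d={n:snapshot(n) for n in("top","scene")}
pickle.dump(d,open("s.pkl","wb"))
for n in d: cv2.imwrite(f"pics/{n}1.png",d[n]["frame"])
s=robot.read_state();print(s["time"],s["eef_pos"],s["orientation"],s["ft_force"])
E
```

```text
0.1 [ 0.23102547 -0.49855237  0.23505416] [[ 9.07396214e-01  4.20275965e-01 -4.73300242e-04]
 [ 4.20276176e-01 -9.07394939e-01  1.53669159e-03]
 [ 2.16364297e-04 -1.59330495e-03 -9.99998707e-01]] [-0.22975181 -0.14236757 -0.2645325 ]
```

View pics/top1.png

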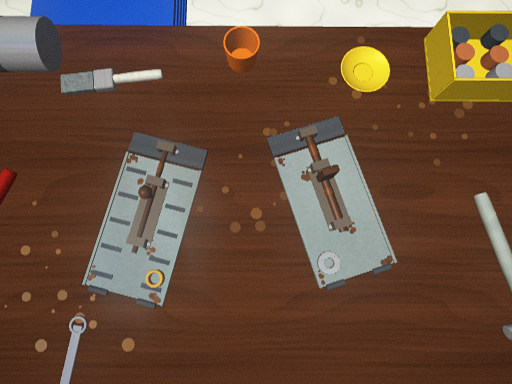

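View pics/scene1.png

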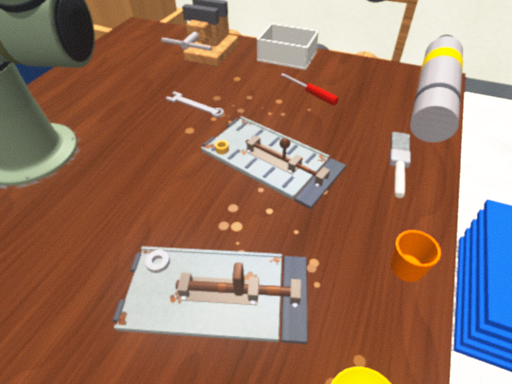

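The plain door is on the right in the top view: corners about (268,138), (340,117), (396,262), (320,288), with the tab near (327,172). In the scene view it is the near door, tab near (239,275). The slatted door with the ball is on the left in the top view.

```bash
cat > h.py <<'E'
import numpy as np,cv2
def ray(c,p):
    d=c["R"].T@np.linalg.solve(c["K"],[p[0],p[1],1.]);return -c["R"].T@c["t"],d
def plane(c,p,z):
    o,d=ray(c,p);return o+d*(z-o[2])/d[2]
def proj(c,X):
    q=c["K"]@(c["R"]@np.asarray(X)+c["t"]);return q[:2]/q[2]
def tri(c1,p1,c2,p2):
    A=[];b=[]
    for c,p in((c1,p1),(c2,p2)):
        o,d=ray(c,p);d/=np.linalg.norm(d);M=np.eye(3)-np.outer(d,d);A.append(M);b.append(M@o)
    return np.linalg.lstsq(np.vstack(A),np.hstack(b),rcond=None)[0]
E
python3 - <<'E'
import pickle,cv2,numpy as np
from h import *
d=pickle.load(open("s.pkl","rb"));t=d["top"]
im=t["frame"].astype(int)
m=((im.min(2)>110)&(np.ptp(im,axis=2)<60)).astype(np.uint8)*255
m[:,:262]=0;m[:100]=0;m[:,420:]=0;m[310:]=0
m=cv2.morphologyEx(m,cv2.MORPH_CLOSE,np.ones((15,15)))
c=max(cv2.findContours(m,0,1)[0],key=cv2.contourArea)
r=cv2.minAreaRect(c);b=cv2.boxPoints(r);print(b)
P=np.array([plane(t,p,.01) for p in b]);print(P.round(4));print([np.linalg.norm(P[i]-P[i-1]).round(4) for i in range(4)])
for p in [(268,138),(340,117),(396,262),(320,288)]:print(p,plane(t,p,.01).round(4))
a=cv2.resize(t["frame"][140:210,290:370],None,fx=5,fy=5,interpolation=2)
e=cv2.resize(d["scene"]["frame"][250:320,200:280],None,fx=5,fy=5,interpolation=2)
cv2.imwrite("pics/z.png",np.hstack([a,e]))
print("cams",[(-d[n]["R"].T@d[n]["t"]).round(3) for n in d])
E
```

```text
[[269.00925  145.52617 ]
 [346.0062   118.350784]
 [396.62772  261.77844 ]
 [319.63077  288.95386 ]]
[[ 0.6823 -0.0429  0.01  ]
 [ 0.7387 -0.1956  0.01  ]
 [ 0.4604 -0.2746  0.01  ]
 [ 0.4122 -0.1311  0.01  ]]
[np.float64(0.2842), np.float64(0.1628), np.float64(0.2892), np.float64(0.1514)]
(268, 138) [ 0.6976 -0.0411  0.01  ]
(340, 117) [ 0.7414 -0.1839  0.01  ]
(396, 262) [ 0.46   -0.2734  0.01  ]
(320, 288) [ 0.4138 -0.1319  0.01  ]
cams [array([0.459, 0.011, 0.703]), array([ 0.758, -0.383,  0.563])]
```

View pics/z.png

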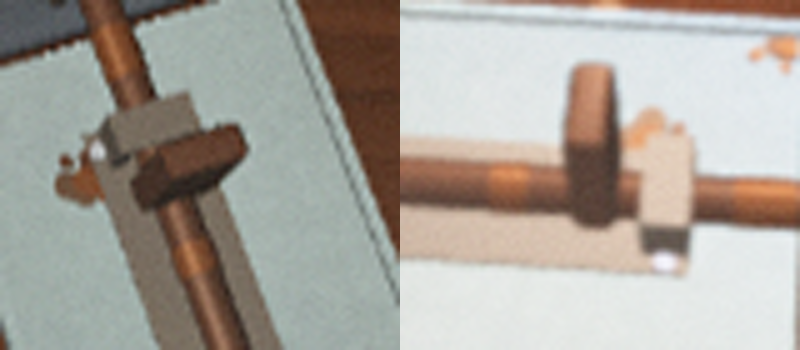

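Run:
```python
import pickle
from h import *
d=pickle.load(open("s.pkl","rb"));t=d["top"];s=d["scene"]
print("tab tri",tri(t,(329,171),s,(238.4,267.5)).round(4),"plane top",plane(t,(329,171),.08).round(4),"plane scene",plane(s,(238.4,267.5),.08).round(4))
c=[plane(s,p,.01) for p in [(142,248),(306,257),(307,341),(117,330)]];print(np.round(c,4))
f=(c[1]+c[2])/2;n=(c[0]+c[3])/2;print(f,n,np.degrees(np.arctan2(*(f-n)[1::-1])),(f+n)/2)
```

```text
tab tri [ 0.6155 -0.1396  0.08  ] plane top [ 0.6142 -0.1404  0.08  ] plane scene [ 0.6167 -0.1386  0.08  ]
[[ 0.4146 -0.1319  0.01  ]
 [ 0.6998 -0.0391  0.01  ]
 [ 0.7446 -0.1793  0.01  ]
 [ 0.4658 -0.2736  0.01  ]]
[ 0.72219883 -0.10920211  0.01      ] [ 0.44019366 -0.2027452   0.01      ] 18.35104412486999 [ 0.58119625 -0.15597365  0.01      ]
```

Call:
play_rows(moves=[[[1,0,0,0,0,0,-0.181],[1,0,0,0,0,0,-0.181],[1,0,0,0,0,0,-0.181],[1,0,0,0,0,0,-0.181],[1,0,0,0,0,0,-0.181],[1,0,0,0,0,0,-0.181],[1,0,0,0,0,0,-0.181],[1,0,0,0,0,0,-0.18],[1,0,0,0,0,0,0]]], newtons=60)

```text
time: 1.23
eef_pos: [0.2311, -0.4988, 0.2354]
orientation: [[-0.303, 0.953, -0.0], [0.953, 0.303, 0.001], [0.001, -0.0, -1.0]]
ft_force: [0.5, -0.5, 0.4]
opening: 0.0857
finger_force: 0.0
```

Call:
play_rows(moves=[[[1,0.0225,0.0475,0.0065,0,0,0],[1,0.0225,0.0475,0.0065,0,0,0],[1,0.0225,0.0475,0.0065,0,0,0],[1,0.0225,0.0475,0.0065,0,0,0],[1,0.0225,0.0475,0.0065,0,0,0],[1,0.0225,0.0475,0.0065,0,0,0],[1,0.0225,0.0475,0.0065,0,0,0],[1,0.0225,0.0475,0.0065,0,0,0],[1,0.0225,0.0475,0.0065,0,0,0],[1,0.0225,0.0475,0.0065,0,0,0],[1,0,0,0,0,0,0],[1,0,0,0,0,0,0]]])

```text
time: 2.72
eef_pos: [0.6144, -0.1398, 0.1703]
orientation: [[-0.304, 0.953, -0.001], [0.953, 0.304, -0.0], [0.0, -0.001, -1.0]]
ft_force: [-0.3, 0.5, 0.2]
opening: 0.0852
finger_force: 0.0
```

Call:
play_rows(moves=[[[1,0,0,0.03,0,0,0],[1,0,0,0.03,0,0,0],[1,0,0,0.03,0,0,0],[1,0,0,0.012,0,0,0],[1,0,0,0,0,0,0],[0.4,0,0,0,0,0,0],[0.4,0,0,0,0,0,0],[0.4,0,0,0,0,0,0]]])

```text
time: 3.72
eef_pos: [0.6154, -0.14, 0.0696]
orientation: [[-0.305, 0.952, 0.001], [0.952, 0.305, -0.0], [-0.001, 0.001, -1.0]]
ft_force: [0.4, 0.1, -0.2]
opening: 0.0341
finger_force: 0.0
```

Run:
```python
from workcell import snapshot
import cv2,numpy as np
a=snapshot("top")["frame"][120:230,260:390];e=snapshot("scene")["frame"][200:330,160:320]
cv2.imwrite("pics/g.png",np.hstack([cv2.resize(a,(390,330)),cv2.resize(e,(406,330))]))
```

```text
(no output)
```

View pics/g.png

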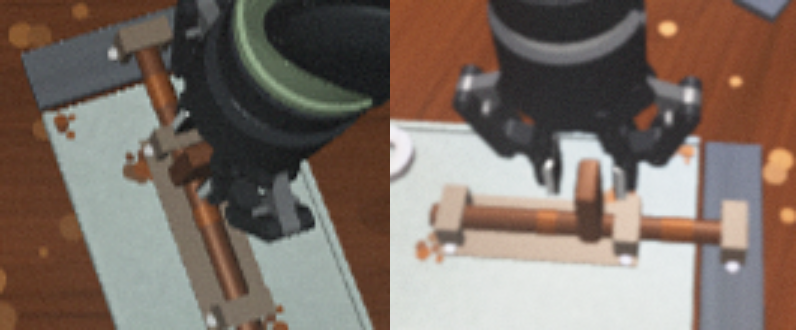

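The picture shows the tab standing between the half-closed fingers, nearer the outer finger. In the right half the fingertips are at about (550,193) and (622,195).

Run:
```python
import pickle
from h import *
s=pickle.load(open("s.pkl","rb"))["scene"]
T=np.array([.6154,-.14,.0696]);y=np.array([.952,.305,0]);x=np.array([-.305,.952,0])
for k in(-.019,.019):
  for z in (.045,.0496):
    for w in (-.011,.011):
      q=proj(s,[*(T+k*y+w*x)[:2],z]);print(k,z,w,(390+(q[0]-160)*406/160,(q[1]-200)*330/130))
```

```text
-0.019 0.045 -0.011 (np.float64(557.1258861806355), np.float64(214.86253208165834))
-0.019 0.045 0.011 (np.float64(561.8771769783264), np.float64(183.4884149960211))
-0.019 0.0496 -0.011 (np.float64(556.5036816565045), np.float64(211.33760048189208))
-0.019 0.0496 0.011 (np.float64(561.298874084823), np.float64(179.8666445969991))
0.019 0.045 -0.011 (np.float64(617.6214974930335), np.float64(218.78332179818517))
0.019 0.045 0.011 (np.float64(620.8657664526421), np.float64(187.1749149858159))
0.019 0.0496 -0.011 (np.float64(617.3660851887926), np.float64(215.26665285300382))
0.019 0.0496 0.011 (np.float64(620.6361571942392), np.float64(183.55938239960693))
```

Call:
play_rows(moves=[[[0.4,-0.003,0,0.001,0,0,0],[0,0,0,0,0,0,0],[0,0,0,0,0,0,0],[0,0,0,0,0,0,0],[0,0,0,0,0,0,0]]], newtons=50)

```text
time: 4.45
eef_pos: [0.616, -0.1429, 0.0679]
orientation: [[-0.305, 0.952, 0.0], [0.952, 0.305, -0.0], [-0.0, 0.0, -1.0]]
ft_force: [0.9, -1.1, 0.8]
opening: 0.0127
finger_force: 50.8
```

Call:
play_rows(moves=[[[0,0,-0.003,0,0,0,0],[0,0,-0.003,0,0,0,0],[0,0,-0.003,0,0,0,0],[0,0,-0.002,0,0,0,0],[0,0,0,0,0,0,0]]])

```text
time: 5.08
eef_pos: [0.6073, -0.1457, 0.0679]
orientation: [[-0.306, 0.952, 0.004], [0.952, 0.306, 0.001], [-0.0, 0.004, -1.0]]
ft_force: [7.5, 1.3, -4.1]
opening: 0.0126
finger_force: 50.3
```

Call:
play_rows(moves=[[[0,0,-0.0015,0,0,0,0],[0,0,-0.0015,0,0,0,0],[0,0,-0.0015,0,0,0,0],[0,0,0,0,0,0,0]]])

```text
time: 5.58
eef_pos: [0.6031, -0.1471, 0.0679]
orientation: [[-0.306, 0.952, 0.004], [0.952, 0.306, 0.001], [-0.0, 0.004, -1.0]]
ft_force: [6.9, 1.3, -4.2]
opening: 0.0129
finger_force: 50.2
```

Call:
play_rows(moves=[[[0,0,-0.0015,0,0,0,0],[0,0,-0.0015,0,0,0,0],[0,0,0,0,0,0,0]]])

```text
time: 5.95
eef_pos: [0.6014, -0.1476, 0.0679]
orientation: [[-0.306, 0.952, 0.006], [0.952, 0.306, 0.002], [-0.0, 0.007, -1.0]]
ft_force: [9.5, 2.4, -6.4]
opening: 0.0126
finger_force: 50.0
```

Call:
play_rows(moves=[[[0,0,-0.0015,0,0,0,0],[0,0,0,0,0,0,0]]])

```text
time: 6.2
eef_pos: [0.601, -0.1478, 0.068]
orientation: [[-0.306, 0.952, 0.008], [0.952, 0.306, 0.003], [-0.0, 0.009, -1.0]]
ft_force: [13.1, 3.6, -8.8]
opening: 0.013
finger_force: 49.8
```

Bound at about 16 mm. Push home.

Call:
play_rows(moves=[[[0,0,0.004,0,0,0,0],[0,0,0.004,0,0,0,0],[0,0,0.004,0,0,0,0],[0,0,0.004,0,0,0,0],[0,0,0.004,0,0,0,0],[0,0,0.001,0,0,0,0],[0,0,0,0,0,0,0]]])

```text
time: 7.08
eef_pos: [0.6148, -0.1432, 0.0678]
orientation: [[-0.304, 0.953, -0.004], [0.953, 0.304, -0.002], [-0.0, -0.004, -1.0]]
ft_force: [-5.3, -2.4, 5.1]
opening: 0.0126
finger_force: 51.6
```

Call:
play_rows(moves=[[[0,0,0.002,0,0,0,0],[0,0,0.001,0,0,0,0],[0,0,0,0,0,0,0]]])

```text
time: 7.45
eef_pos: [0.6175, -0.1424, 0.0678]
orientation: [[-0.304, 0.953, -0.004], [0.953, 0.304, -0.002], [-0.0, -0.004, -1.0]]
ft_force: [-5.8, -3.2, 5.6]
opening: 0.0128
finger_force: 51.7
```

Call:
play_rows(moves=[[[0,0,-0.004,0,0,0,0],[0,0,-0.004,0,0,0,0],[0,0,-0.004,0,0,0,0],[0,0,-0.004,0,0,0,0],[0,0,-0.004,0,0,0,0],[0,0,-0.004,0,0,0,0],[0,0,-0.003,0,0,0,0],[0,0,0,0,0,0,0]]])

```text
time: 8.45
eef_pos: [0.5959, -0.1494, 0.0679]
orientation: [[-0.306, 0.952, 0.004], [0.952, 0.306, 0.001], [-0.0, 0.004, -1.0]]
ft_force: [6.5, 1.0, -3.3]
opening: 0.0129
finger_force: 50.5
```

Past the first bind point (about 23 mm drawn).

Call:
play_rows(moves=[[[0,0,-0.002,0,0,0,0],[0,0,-0.002,0,0,0,0],[0,0,-0.002,0,0,0,0],[0,0,-0.002,0,0,0,0],[0,0,-0.001,0,0,0,0],[0,0,0,0,0,0,0]]])

```text
time: 9.2
eef_pos: [0.5883, -0.1519, 0.0679]
orientation: [[-0.306, 0.952, 0.006], [0.952, 0.306, 0.002], [-0.0, 0.006, -1.0]]
ft_force: [9.0, 1.3, -5.4]
opening: 0.0127
finger_force: 50.2
```

Call:
play_rows(moves=[[[0,0,-0.0015,0,0,0,0],[0,0,-0.001,0,0,0,0],[0,0,0,0,0,0,0]]])

```text
time: 9.57
eef_pos: [0.5875, -0.1522, 0.068]
orientation: [[-0.306, 0.952, 0.009], [0.952, 0.306, 0.003], [0.0, 0.01, -1.0]]
ft_force: [13.4, 3.1, -9.0]
opening: 0.0126
finger_force: 49.8
```

Bound at about 30 mm. Push home.

Call:
play_rows(moves=[[[0,0,0.005,0,0,0,0],[0,0,0.005,0,0,0,0],[0,0,0.005,0,0,0,0],[0,0,0.005,0,0,0,0],[0,0,0.005,0,0,0,0],[0,0,0.005,0,0,0,0],[0,0,0.005,0,0,0,0],[0,0,0.003,0,0,0,0],[0,0,0.001,0,0,0,0],[0,0,0,0,0,0,0]]])

```text
time: 10.82
eef_pos: [0.6175, -0.1424, 0.0678]
orientation: [[-0.304, 0.953, -0.005], [0.953, 0.304, -0.002], [-0.0, -0.005, -1.0]]
ft_force: [-6.4, -3.6, 5.4]
opening: 0.0125
finger_force: 51.8
```

Home again (within a millimetre or so). Third pull, to about 44 mm.

Call:
play_rows(moves=[[[0,0,-0.005,0,0,0,0],[0,0,-0.005,0,0,0,0],[0,0,-0.005,0,0,0,0],[0,0,-0.005,0,0,0,0],[0,0,-0.005,0,0,0,0],[0,0,-0.005,0,0,0,0],[0,0,-0.005,0,0,0,0],[0,0,-0.005,0,0,0,0],[0,0,-0.002,0,0,0,0],[0,0,-0.002,0,0,0,0],[0,0,-0.002,0,0,0,0],[0,0,0,0,0,0,0]]])

```text
time: 12.32
eef_pos: [0.5784, -0.1551, 0.0679]
orientation: [[-0.306, 0.952, 0.004], [0.952, 0.306, 0.001], [-0.0, 0.005, -1.0]]
ft_force: [6.1, 1.0, -4.2]
opening: 0.0129
finger_force: 50.5
```

Call:
play_rows(moves=[[[0,0,-0.002,0,0,0,0],[0,0,-0.002,0,0,0,0],[0,0,-0.0015,0,0,0,0],[0,0,-0.001,0,0,0,0],[0,0,0,0,0,0,0]]])

```text
time: 12.95
eef_pos: [0.5742, -0.1565, 0.068]
orientation: [[-0.306, 0.952, 0.008], [0.952, 0.306, 0.003], [-0.0, 0.009, -1.0]]
ft_force: [12.8, 2.2, -7.8]
opening: 0.0129
finger_force: 49.9
```

Bound at about 44 mm. Third push home.

Call:
play_rows(moves=[[[0,0,0.005,0,0,0,0],[0,0,0.005,0,0,0,0],[0,0,0.005,0,0,0,0],[0,0,0.005,0,0,0,0],[0,0,0.005,0,0,0,0],[0,0,0.005,0,0,0,0],[0,0,0.005,0,0,0,0],[0,0,0.005,0,0,0,0],[0,0,0.005,0,0,0,0],[0,0,0.005,0,0,0,0],[0,0,0.002,0,0,0,0],[0,0,0.0005,0,0,0,0],[0,0,0,0,0,0,0]]])

```text
time: 14.58
eef_pos: [0.6175, -0.1424, 0.0678]
orientation: [[-0.304, 0.953, -0.005], [0.953, 0.304, -0.002], [-0.0, -0.005, -1.0]]
ft_force: [-5.2, -3.8, 5.5]
opening: 0.0128
finger_force: 51.9
```

Call:
play_rows(moves=[[[0,0,-0.005,0,0,0,0],[0,0,-0.005,0,0,0,0],[0,0,-0.005,0,0,0,0],[0,0,-0.005,0,0,0,0],[0,0,-0.005,0,0,0,0],[0,0,-0.005,0,0,0,0],[0,0,-0.005,0,0,0,0],[0,0,-0.005,0,0,0,0],[0,0,-0.005,0,0,0,0],[0,0,-0.002,0,0,0,0],[0,0,-0.002,0,0,0,0],[0,0,-0.002,0,0,0,0],[0,0,0,0,0,0,0]]])

```text
time: 16.2
eef_pos: [0.5737, -0.1566, 0.0679]
orientation: [[-0.306, 0.952, 0.005], [0.952, 0.306, 0.001], [-0.0, 0.005, -1.0]]
ft_force: [6.1, -0.5, -5.1]
opening: 0.0125
finger_force: 50.5
```

Call:
play_rows(moves=[[[0,0,-0.003,0,0,0,0],[0,0,-0.004,0,0,0,0],[0,0,-0.004,0,0,0,0],[0,0,-0.004,0,0,0,0],[0,0,-0.003,0,0,0,0],[0,0,-0.003,0,0,0,0],[0,0,-0.002,0,0,0,0],[0,0,0,0,0,0,0]]])

```text
time: 17.2
eef_pos: [0.5518, -0.1637, 0.0679]
orientation: [[-0.306, 0.952, 0.005], [0.952, 0.306, 0.001], [-0.0, 0.005, -1.0]]
ft_force: [6.6, -0.7, -4.8]
opening: 0.0128
finger_force: 50.5
```

It runs past the third bind, at about 67.5 mm. On to the stop.

Call:
play_rows(moves=[[[0,0,-0.002,0,0,0,0],[0,0,-0.0015,0,0,0,0],[0,0,-0.001,0,0,0,0],[0,0,0,0,0,0,0]]])

```text
time: 17.7
eef_pos: [0.5506, -0.1641, 0.068]
orientation: [[-0.307, 0.952, 0.011], [0.952, 0.307, 0.004], [0.0, 0.011, -1.0]]
ft_force: [15.3, 3.0, -11.3]
opening: 0.0126
finger_force: 49.7
```

Call:
play_rows(moves=[[[0,0,0.002,0,0,0,0],[0.4,0,0,0,0,0,0],[0.6,0,0,0,0,0,0],[0.8,0,0,0,0,0,0],[0.8,0,0,0,0,0,0],[0.8,0,0,-0.02,0,0,0],[0.8,0,0,-0.03,0,0,0],[0.8,0,0,-0.04,0,0,0],[0.8,0,0,-0.04,0,0,0],[0.8,-0.05,0,0,0,0,0],[0.8,-0.05,0,0,0,0,0],[0.8,-0.05,0,0,0,0,0],[0.8,0,0,0,0,0,0]]])

```text
time: 19.32
eef_pos: [0.5932, -0.3111, 0.197]
orientation: [[-0.301, 0.954, 0.0], [0.954, 0.301, -0.001], [-0.001, 0.0, -1.0]]
ft_force: [0.5, 0.2, 0.3]
opening: 0.0685
finger_force: 0.0
```

Run:
```python
from workcell import snapshot
import cv2,numpy as np
a=snapshot("top")["frame"][100:300,70:410];e=snapshot("scene")["frame"][110:350,100:360]
cv2.imwrite("pics/f.png",np.hstack([cv2.resize(a,(440,259)),cv2.resize(e,(281,259))]))
```

```text
(no output)
```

View pics/f.png

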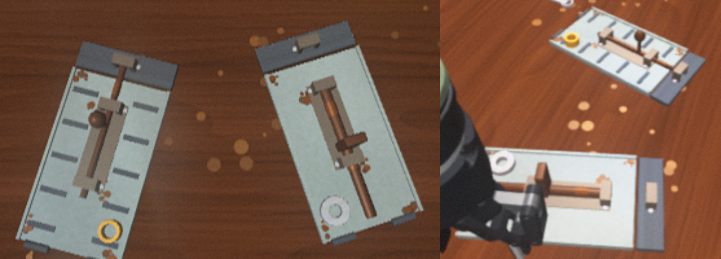

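The tab, at (352,140) in the crop, stands against the rear guide, so the bolt is fully drawn and its rod is out of the keeper. The ball bolt on the slatted door has not moved and the gripper is clear.

```bash
python3 -c "
from workcell import robot
print(robot.close_job())"
```

```text
the job is handed in; nothing more can be done
None
```

The seized tab bolt came loose after three pull-and-push-home strokes and is now fully drawn to its stop and released; the ball-knob bolt was left alone, and I handed the job in at about 19.5 s.

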